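# Return microscope accessories to their matching stands

## Task

Put the microscope accessories away, each in the stand whose lining matches its colour: the white bottle with the blue cap in the blue-lined dish, the amber dropper bottle in the orange-lined dish, the black eyepiece in the black-lined dish, and the red-handled stamp in the red-lined rectangular tray, its long side along the tray's. Each must stand upright and flat on the lining, inside the rim, and be let go. Never tip any of them over on the way.

Things in the scene. Friction and masses are not known exactly. Their poses are not given: they have to be found in the camera images.
- oil: White squat bottle with a dark blue screw cap, standing upright and loose. 66 mm tall; body 35 mm in diameter up to 48 mm, cap 23 mm in diameter above. Origin: centre of its underside; z up along the bottle. About 60 g.
- dropper: Amber-brown glass dropper bottle with a black rubber bulb, standing upright and loose. 102 mm tall; body 29 mm in diameter up to about 55 mm with a collar 21 mm in diameter above, then from 70 to 102 mm the bulb, 15 mm in diameter and firm enough to lift the bottle by. Origin: centre of its underside; z up along the bottle. About 45 g.
- eyepiece: Black microscope eyepiece standing upright and loose. 46 mm tall, to be taken as a cylinder 39 mm in diameter. Origin: centre of its underside; z up along it. About 90 g.
- stamp: Hand stamp standing upright and loose: black block 26 mm (its x) by 42 mm (its y) by 30 mm high, with a red round knob handle 23 mm in diameter on top, from 30 to 69 mm (grip it there). Origin: centre of its underside; z up. About 60 g.
- blue_stand: White round dish with a raised rim, fixed to the desk, its floor lined blue. Inner diameter at floor and mouth about 51 mm, outer diameter 63 mm; the floor is 3 mm and the rim's top 11 mm above the desk. Origin: centre of its underside, on the desk; z up. It is the place of the white bottle with the blue cap.
- orange_stand: White round dish with a raised rim, fixed to the desk, its floor lined orange. Inner diameter at floor and mouth about 45 mm, outer diameter 57 mm; the floor is 3 mm and the rim's top 11 mm above the desk. Origin: centre of its underside, on the desk; z up. It is the place of the amber dropper bottle.
- black_stand: White round dish with a raised rim, fixed to the desk, its floor lined black. Inner diameter at floor and mouth about 55 mm, outer diameter 67 mm; the floor is 3 mm and the rim's top 11 mm above the desk. Origin: centre of its underside, on the desk; z up. It is the place of the black eyepiece.
- red_tray: White rectangular tray with a raised rim, fixed to the desk, its floor lined red. Inside 42 mm (its x) by 58 mm (its y), outside 50 by 66 mm; the lined floor is 6 mm and the rim's top 11 mm above the desk. Origin: centre of its underside, on the desk; y along its longer side, z up. It is for the hand stamp, whose longer side lies along the tray's.
Mind the look-alikes: they are no part of the job. What is shaped like the eyepiece but purple is not meant. Leave any pink look-alike of the stamp alone.

How it is judged:
By the outcome, as a careful person would: the job done as asked, in the order asked, and still so for the second after the job is handed in, with the robot touching nothing.
It also fails if it takes over 83 s, if anything falls off the work surface, if the arm or the gripper's body presses on something with over 40 N, if the wrist force passes 120 N, or if a joint passes its speed limit or range.

## Robot

A 7-joint arm with a two-finger parallel gripper is mounted at the origin on a cart in front of the work surface, level with it; the furniture and walls round the work are solid. World frame = base frame: x ahead of the robot, y to its left, z up, the work surface at z = 0. Lengths are in m, angles in rad, forces in N, time in s.
With the tool pointing down it reaches from about 0.4 to 0.875 m from the base axis. Payload 19.3 kg.
Tool frame: the origin (TCP) lies between the finger pads; the fingertips stand 17 mm ahead of it and the grasp point (between the pads) lies 2 mm behind it; z points along the fingers, x is the direction in which the jaws open and shut, and the axes are right-handed (so a half turn about z gives the same grasp; the last joint's range is limited). The gripper opens to 85 mm and grips with 20 to 120 N. Pads are 22 mm wide; open, the fingers measure 114 mm over their backs; the gripper's body (76 mm by 85 mm) begins 54 mm behind the grasp point. The pads swing forward as they close: fully open they stand 13 mm farther back than shut.
Start: joints at [-1.364, 0.521, -0.036, 1.599, 0.021, 1.021, -0.113], TCP at [0.171, 0.601, 0.248] pointing down, gripper open.
Joint ranges: [-2.91, 2.91], [-0.3, 2.13], [-1.5, 1.42], [0.17, 2.43], [-1.26, 4.41], [0.16, 1.93], [-2.52, 2.52]. Speed limits (rad/s): [1.89, 1.89, 2.39, 2.39, 3.01, 3.01, 3.01].

## Interface

Orientations are given as [roll, pitch, yaw] about the fixed x, y, z axes, in that order (R = Rz(yaw) Ry(pitch) Rx(roll)).
In Python, from workcell import bot gives the robot as it stands. The module is installed in compiled form; this text tells all that it offers.
- The arm moves only by the tool arm_command, never from a script. Its argument "targets" is a list of rows, each a list of 6 numbers: the shift along the tool's x, y, z in mm, then the turn, a rotation vector about the tool's x, y, z in degrees. In form: [[x, y, z, wx, wy, wz], ...]. A call has 1 to 8 rows; each row shifts and turns the pose as measured when the row begins, along the tool's axes as they then stand; what a row does not reach is not made up. A row lasts 1/10 s, in which the tool goes at most 50 mm and 8.59 degrees, less where a joint would pass 70% of its speed; a pose out of reach is approached as far as the arm can. A call is refused whole if a number of a shift passes 50 or a number of a turn 8.59, either way. A call with a gripper value outside its range is refused whole. "grip" is the opening in per cent of the stroke, from 0 (shut) to 100 (fully open), set as the call begins (left out, the last holds). The fingers move at their own pace and stop on an object; "grip_force" is the grip in N (left out, the last holds). Time passes only in rows, so rows that do not move let the fingers close. It gives the time, the measured TCP pose, the force and the opening at its end, in the units of the state.
- bot.observe(): the state, without advancing time (a new reading comes with each control period).
- bot.grab_frame(name): name is "side" or "top"; returns a dict with "color" (480x640x3 uint8, red, green, blue), "depth" (480x640 float32, m along the optical axis (not along the pixel's ray), 0 where there is no reading), "fov_y" (degrees; the focal length in pixels is half the picture's height over the tangent of half this angle, whatever the lens; pixels are square), "cx", "cy" (the principal point, pixels), "D" ([k1, k2, p1, p2, k3] as OpenCV has them; the pictures are not rectified), "R" (3x3) and "t" (3): a world point X has camera coordinates R X + t. Camera axes: x right, y down, z forward; pixel columns grow to the right and rows downward; lengths in m; the calibration is good to about 2 mm. A picture is of the moment at which its call begins.
- bot.job_done(): hands the job in, once; it reports no verdict.
The state is a dict: "clock": time; "qpos": joint angles; "qd": joint speeds; "joint_efforts": joint torques, N m; "position": TCP position; "tool_rot": TCP orientation; "force": force on the tool from outside, world axes, zero at the start; "moment": the same for the moment, N m; "grip_width": finger opening in m.
Only numpy, scipy, OpenCV 4.12 (cv2) and the standard library are available. Lean on these libraries where they do the work, as an engineer would, in place of code of your own. Each camera call takes 0.05 s, during which the arm holds its last target. There are 200 camera calls.

## Working session

There is one attempt and no reset: what is moved stays moved. The work goes in short steps, Python scripts to look and compute and a tool call to move; the robot and the scene stay as the last step left them, time stands still between calls to the robot, and variables do not carry over. Pictures are saved under pics/ and viewed, about 12 in all and at most 16, crops included, and the job is handed in when it is done.

Besides the shell and the picture viewer there is one more tool, called after "Request:" as name(argument=value, ...) on one line, values as JSON. arm_command: Moves the arm, as the interface text tells. Its arguments: {"type":"object","properties":{"targets":{"type":"array"},"grip":{"type":"number"},"grip_force":{"type":"number"}},"required":["targets"]}

```bash
mkdir -p pics
cat > h.py <<'E'
import numpy as np, cv2
from workcell import bot
def grab(n,tag):
    f=bot.grab_frame(n); np.savez(f'pics/{tag}.npz',**{k:np.array(v) for k,v in f.items()})
    cv2.imwrite(f'pics/{tag}.png',f['color'][:,:,::-1]); return f
def load(tag): return dict(np.load(f'pics/{tag}.npz'))
def K(f):
    F=240/np.tan(np.radians(float(f['fov_y']))/2); return np.array([[F,0,float(f['cx'])],[0,F,float(f['cy'])],[0,0,1.]])
def ray(f,u,v):
    p=cv2.undistortPoints(np.array([[[u,v]]],float),K(f),f['D'])[0,0]
    d=f['R'].T@np.array([p[0],p[1],1]); c=-f['R'].T@f['t']; return c,d
def onz(f,u,v,z):
    c,d=ray(f,u,v); return c+d*(z-c[2])/d[2]
def bydepth(f,u,v):
    c,d=ray(f,u,v); return c+d*f['depth'][int(v),int(u)]
def proj(f,X):
    return cv2.projectPoints(np.array(X,float).reshape(-1,3),cv2.Rodrigues(f['R'])[0],f['t'],K(f),f['D'])[0][:,0]
E
python3 - <<'E'
from h import *
print(bot.observe())
for n in('top','side'):
    f=grab(n,n+'0'); print(n,f['fov_y'],f['D'],-f['R'].T@f['t'],f['R'][2])
E
```

```text
{'clock': 0.0, 'qpos': array([-1.36419182,  0.52203489, -0.03629694,  1.59996176,  0.02121297,
        1.02111129, -0.11282237]), 'qd': array([-5.17350166e-04,  1.55743458e-03,  8.19280006e-05,  1.16591812e-03,
        6.08074646e-04,  1.00045597e-03, -4.23042719e-04]), 'joint_efforts': array([-1.16759802e-03, -9.27118707e+01,  1.97943114e+00, -3.69940960e+01,
        1.78301398e-02,  8.07250181e-03, -7.22846994e-05]), 'position': array([0.17077292, 0.60090398, 0.24772962]), 'tool_rot': array([3.14148645e+00, 1.12515875e-03, 1.29393896e+00]), 'force': array([0.44582521, 0.05267084, 0.21928139]), 'moment': array([-0.02305729, -0.0068406 ,  0.01548222]), 'grip_width': 0.08552401643668162}
top 52.66761815996581 [0.02982994 0.         0.         0.         0.        ] [0.48802772 0.07056566 1.20425191] [ 0.06159515 -0.03077671 -0.9976266 ]
side 46.653530795563185 [-0.09766415  0.          0.          0.          0.        ] [ 0.02037777 -0.7150281   0.90609921] [ 0.43241379  0.61209836 -0.66208301]
```

View pics/top0.png

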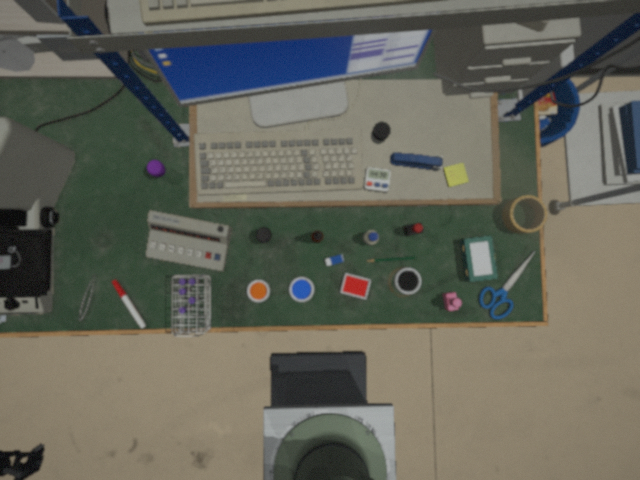

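View pics/side0.png

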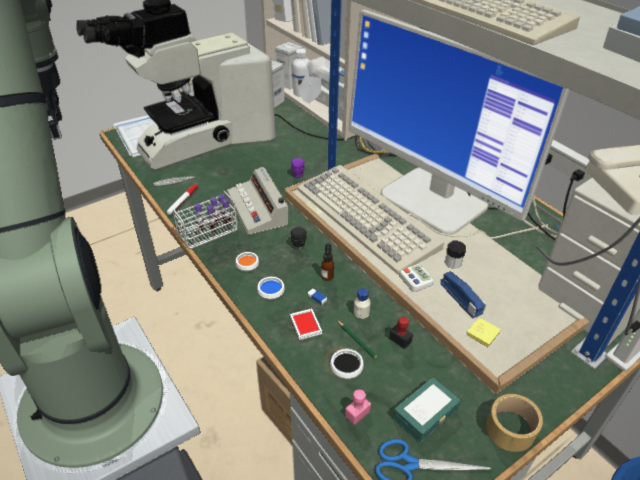

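Candidates (top pixels):
- Eyepiece: black (263,235). Not it: the jar with a black lid (381,131) and the purple one (155,169).
- Oil: (372,237). Dropper: (316,237).
- Stamp: red (414,229). The pink one at (452,301) is a decoy.
- Stands: orange (258,291), blue (302,290), red (355,285), black (408,281).

I'll check these in one close crop from each camera.

Run:
```python
from h import *
f=load('top0');print(proj(f,[.171,.601,.248]))
c=cv2.imread('pics/top0.png')[215:315,235:435]; cv2.imwrite('pics/topc.png',cv2.resize(c,None,fx=4,fy=4,interpolation=cv2.INTER_CUBIC))
c=cv2.imread('pics/side0.png')[215:390,225:425]; cv2.imwrite('pics/sidec.png',cv2.resize(c,None,fx=3.4,fy=3.4,interpolation=cv2.INTER_CUBIC))
```

```text
[[ 14.83472888 443.20302909]]
```

View pics/topc.png

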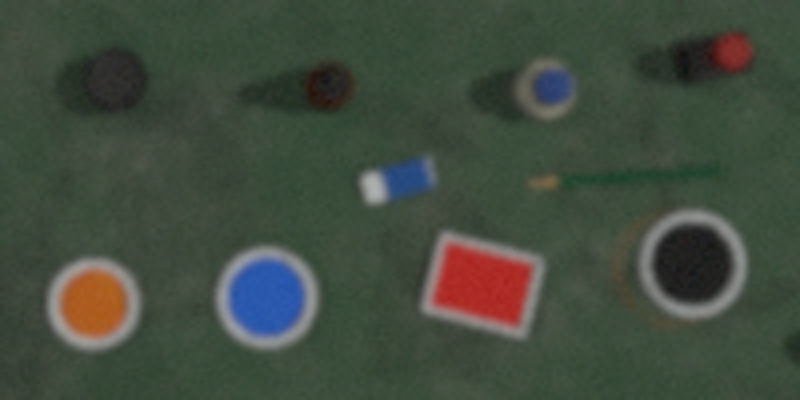

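View pics/sidec.png

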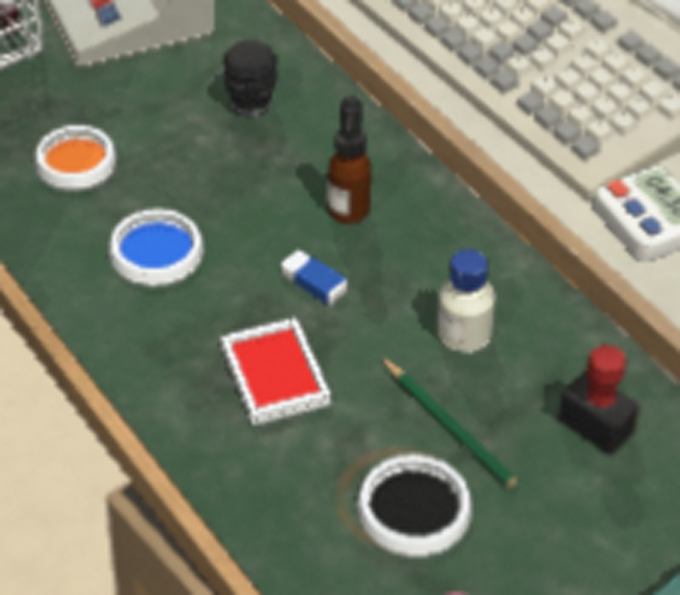

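Run:
```python
from h import *
t=load('top0'); s=load('side0')
T=lambda x,y:(235+(x+.5)/4-.5,215+(y+.5)/4-.5); S=lambda x,y:(225+(x+.5)/3.4-.5,215+(y+.5)/3.4-.5)
for n,a,b,z in [('orange',(94,304),(76,156),.011),('blue',(267,298),(157,244),.011),('black',(692,264),(414,503),.011),
 ('eyep',(116,79),(250,53),.046),('drop',(332,84),(350,103),.102),('oil',(552,87),(469,259),.066),('stamp',(733,52),(607,355),.069)]:
    print(n,onz(t,*T(*a),z).round(4),onz(s,*S(*b),z).round(4))
for c,cs,z in [([(445,233),(543,257),(527,337),(423,312)],[(222,340),(297,320),(329,403),(256,424)],.011)]:
    p=np.array([onz(t,*T(*a),z)[:2] for a in c]);q=np.array([onz(s,*S(*a),z)[:2] for a in cs])
    for r in(p,q): print('tray',r.mean(0).round(4),[np.degrees(np.arctan2(*(r[(i+1)%4]-r[i])[::-1])).round(1) for i in range(4)],[np.linalg.norm(r[(i+1)%4]-r[i]).round(4) for i in range(4)])
# depth cloud
for n,f in(('top',t),('side',s)):
    v,u=np.mgrid[0:480,0:640]; p=cv2.undistortPoints(np.stack([u,v],-1).reshape(-1,1,2).astype(float),K(f),f['D'])[:,0]
    d=f['depth'].ravel(); P=(np.c_[p,np.ones(len(p))]*d[:,None]-f['t'])@f['R']
    for m,c,zz in(('eye',(.596,.222),(.035,.06)),('drop',(.59,.09),(.07,.12)),('oil',(.585,-.045),(.05,.09)),('stampknob',(.60,-.15),(.045,.09)),('stampblock',(.6,-.15),(.022,.036))):
        k=(d>0)&(np.hypot(P[:,0]-c[0],P[:,1]-c[1])<.05)&(P[:,2]>zz[0])&(P[:,2]<zz[1])
        Q=P[k]
        if len(Q): print(n,m,k.sum(),((Q.min(0)+Q.max(0))/2).round(4),Q.min(0).round(3),Q.max(0).round(3))
        if m=='stampblock' and len(Q): print(cv2.minAreaRect((Q[:,:2]*1000).astype(np.float32)))
a=cv2.resize(cv2.imread('pics/side0.png')[305:365,375:435],None,fx=6.6,fy=6.6,interpolation=cv2.INTER_CUBIC)
b=cv2.resize(cv2.imread('pics/top0.png')[212:252,394:434],None,fx=9.9,fy=9.9,interpolation=cv2.INTER_CUBIC)
cv2.imwrite('pics/st.png',np.hstack([a,cv2.convertScaleAbs(b,alpha=1.8)]))
```

```text
orange [0.4345 0.1675 0.011 ] [0.4316 0.1618 0.011 ]
blue [0.4364 0.0619 0.011 ] [0.4343 0.0576 0.011 ]
black [ 0.4532 -0.2001  0.011 ] [ 0.4491 -0.2052  0.011 ]
eyep [0.5695 0.1505 0.046 ] [0.5695 0.1519 0.046 ]
drop [0.5611 0.0239 0.102 ] [0.5596 0.0177 0.102 ]
oil [ 0.5601 -0.1075  0.066 ] [ 0.5606 -0.1085  0.066 ]
stamp [ 0.5792 -0.2147  0.069 ] [ 0.5775 -0.2174  0.069 ]
tray [ 0.4424 -0.0717] [np.float64(-104.6), np.float64(167.3), np.float64(75.7), np.float64(-16.7)] [np.float64(0.0621), np.float64(0.0499), np.float64(0.0657), np.float64(0.0502)]
tray [ 0.4386 -0.077 ] [np.float64(-14.5), np.float64(-108.1), np.float64(166.0), np.float64(74.3)] [np.float64(0.0499), np.float64(0.0702), np.float64(0.0469), np.float64(0.0705)]
top eye 161 [0.5988 0.2341 0.0475] [0.553 0.198 0.035] [0.645 0.27  0.06 ]
top stampknob 14 [ 0.567  -0.1151  0.0644] [ 0.561 -0.121  0.061] [ 0.573 -0.109  0.068]
top stampblock 53 [ 0.6105 -0.1585  0.0291] [ 0.573 -0.199  0.022] [ 0.648 -0.118  0.036]
((613.622802734375, -154.41741943359375), (73.26864624023438, 81.51679992675781), 7.416158676147461)
side eye 180 [0.5986 0.2314 0.0475] [0.551 0.2   0.035] [0.646 0.263 0.06 ]
side stampknob 22 [ 0.565  -0.1165  0.0573] [ 0.56  -0.121  0.046] [ 0.57  -0.112  0.068]
side stampblock 146 [ 0.6025 -0.1569  0.029 ] [ 0.556 -0.196  0.022] [ 0.649 -0.118  0.036]
((607.7654418945312, -149.38491821289062), (84.62712097167969, 76.32183837890625), 16.9638729095459)
```

View pics/st.png

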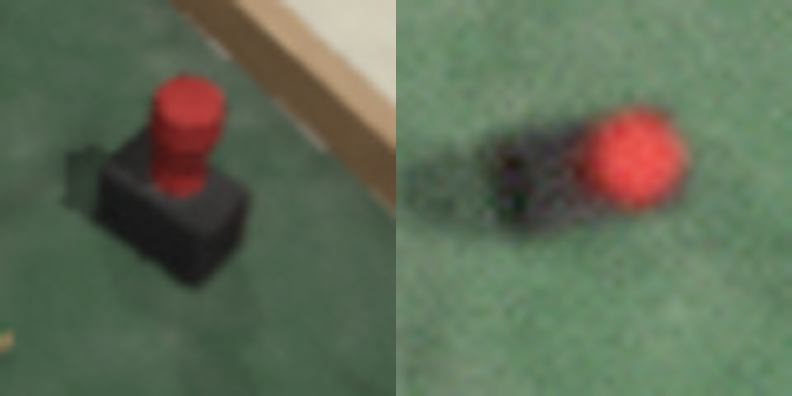

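Both crops confirm the choices: red-knob stamp (top 414,228), oil (373,236), dropper (318,236) and eyepiece (264,234). The board edge lies behind the objects. Next I'll get the depth clouds with the right centres and the stamp's yaw.

```bash
cat >> h.py <<'E'
def cloud(f):
    v,u=np.mgrid[0:480,0:640]; p=cv2.undistortPoints(np.stack([u,v],-1).reshape(-1,1,2).astype(float),K(f),f['D'])[:,0]
    d=f['depth'].ravel(); P=(np.c_[p,np.ones(len(p))]*d[:,None]-f['t'])@f['R']; return P[d>0]
def go(x,y,z,yaw=None):
    "prints shift (mm, tool axes) and yaw turn (deg about tool z) to goal TCP"
    from scipy.spatial.transform import Rotation as R
    o=bot.observe(); r=R.from_euler('xyz',o['tool_rot']); d=r.inv().apply(np.array([x,y,z])-o['position'])*1000
    y0=o['tool_rot'][2]; az=np.arctan2(y,x) if yaw is None else yaw
    print('t',round(o['clock'],2),'shift',d.round(1),'turn z',np.degrees(-(az-y0)).round(1),'pos',o['position'].round(4),'yaw',y0.round(3),'F',o['force'].round(1),'w',o['grip_width'].round(4))
E
python3 - <<'E'
from h import *
t=load('top0'); s=load('side0')
for n,f in(('top',t),('side',s)):
    P=cloud(f)
    for m,c,zz in(('desk',(.5,.1),(-.01,.006)),('eye',(.57,.15),(.036,.06)),('drop',(.56,.02),(.07,.12)),('dropbody',(.56,.02),(.02,.05)),('oilbody',(.56,-.108),(.012,.045)),('oilcap',(.56,-.108),(.05,.09)),('stampknob',(.578,-.216),(.045,.09)),('stampblock',(.578,-.216),(.012,.036)),('black',(.451,-.203),(.007,.016)),('tray',(.4405,-.074),(.008,.016)),('blue',(.435,.06),(.007,.016)),('orange',(.433,.165),(.007,.016))):
        Q=P[(np.hypot(P[:,0]-c[0],P[:,1]-c[1])<(.05 if m in('black','tray','blue','orange') else .04))&(P[:,2]>zz[0])&(P[:,2]<zz[1])]
        if len(Q): print(n,m,len(Q),((Q.min(0)+Q.max(0))/2).round(4),np.ptp(Q,0).round(3),'zmed',np.median(Q[:,2]).round(4),'zmax',Q[:,2].max().round(4))
        if m in('stampblock','tray') and len(Q)>4: print('   ',cv2.minAreaRect((Q[:,:2]*1000).astype(np.float32)))
    
M=lambda x,y:(375+(x+.5)/6.6-.5,305+(y+.5)/6.6-.5)
for z,c in((.03,[(100,172),(193,235),(250,195)]),(0,[(100,218),(195,288),(240,240)])):
    p=np.array([onz(s,*M(*a),z)[:2] for a in c]); d=np.diff(p,axis=0); print(p.round(4).tolist(),np.degrees(np.arctan2(d[:,1],d[:,0])).round(1),np.linalg.norm(d,axis=1).round(4))
az=lambda u,v:bydepth(s,u,v).round(3)
print('board edge',az(350,208),az(400,260),az(450,318))
go(.56,-.108,.20)
E
```

```text
top desk 814 [ 0.4998  0.1004 -0.002 ] [0.077 0.077 0.015] zmed -0.0018 zmax 0.0055
top eye 198 [0.5697 0.1512 0.0421] [0.036 0.036 0.012] zmed 0.0428 zmax 0.0481
top drop 40 [0.5651 0.0206 0.0872] [0.015 0.017 0.033] zmed 0.0963 zmax 0.1037
top dropbody 52 [0.5655 0.0217 0.0351] [0.027 0.027 0.029] zmed 0.0433 zmax 0.0497
top oilbody 91 [ 0.5617 -0.1089  0.0283] [0.032 0.033 0.032] zmed 0.0371 zmax 0.0444
top oilcap 79 [ 0.5623 -0.1093  0.061 ] [0.022 0.023 0.017] zmed 0.0644 zmax 0.0697
top stampknob 74 [ 0.5805 -0.2161  0.0619] [0.021 0.021 0.019] zmed 0.065 zmax 0.0715
top stampblock 113 [ 0.5806 -0.2162  0.0241] [0.032 0.044 0.023] zmed 0.0278 zmax 0.0356
    ((580.907958984375, -215.82933044433594), (25.522869110107422, 42.31192398071289), 12.556811332702637)
top black 114 [ 0.4546 -0.2003  0.0109] [0.064 0.062 0.008] zmed 0.0096 zmax 0.0147
top tray 130 [ 0.4431 -0.0713  0.0113] [0.062 0.072 0.007] zmed 0.0097 zmax 0.0145
    ((443.6147766113281, -71.43778991699219), (65.4585189819336, 49.69587707519531), 74.4051284790039)
top blue 119 [0.4379 0.0616 0.0103] [0.056 0.057 0.007
[... 1421 characters left out ...]
5668, -0.199], [0.5732, -0.2371], [0.5974, -0.2309]] [-80.4  14.5] [0.0387 0.025 ]
board edge [0.72  0.145 0.053] [ 0.702 -0.067  0.048] [ 0.681 -0.251  0.037]Traceback (most recent call last):
  File "<stdin>", line 15, in <module>
  File "h.py", line 26, in go
    print('t',round(o['clock'],2),'shift',d.round(1),'turn z',np.degrees(-(az-y0)).round(1),'pos',o['position'].round(4),'yaw',y0.round(3),'F',o['force'].round(1),'w',o['grip_width'].round(4))
                                                                                                                                                                       ^^^^^^^^^^^^^^^^^^^^^
AttributeError: 'float' object has no attribute 'round'
```

```bash
cat >> h.py <<'E'
def plan(x,y,z,yaw=None,n=8):
    "rows in tool axes for a straight path from the present pose, tool pointing down"
    o=bot.observe(); p=np.array(o['position']); a=o['tool_rot'][2]; az=np.arctan2(y,x) if yaw is None else yaw
    d=(np.array([x,y,z])-p)*1000/n; w=-np.degrees(az-a)/n; rows=[]
    for i in range(n):
        b=a+(az-a)*i/n; rows.append([int(round(v)) for v in(d[0]*np.cos(b)+d[1]*np.sin(b),d[0]*np.sin(b)-d[1]*np.cos(b),-d[2])]+[0,0,round(float(w),1)])
    for i in range(0,n,8): print(rows[i:i+8])
E
sed -i "s/o\['grip_width'\].round(4)/round(float(o['grip_width']),4)/;s/y0.round(3)/round(float(y0),3)/" h.py
python3 - <<'E'
from h import *
go(.56,-.11,.20); plan(.56,-.11,.20,n=24)
E
```

```text
t 0.1 shift [-577.4  568.7   48.4] turn z 85.3 pos [0.1708 0.6009 0.2478] yaw 1.294 F [ 0.  -0.   0.1] w 0.0856
[[-24, 24, 2, 0, 0, 3.6], [-23, 25, 2, 0, 0, 3.6], [-21, 26, 2, 0, 0, 3.6], [-19, 28, 2, 0, 0, 3.6], [-18, 29, 2, 0, 0, 3.6], [-16, 30, 2, 0, 0, 3.6], [-14, 31, 2, 0, 0, 3.6], [-12, 32, 2, 0, 0, 3.6]]
[[-10, 32, 2, 0, 0, 3.6], [-8, 33, 2, 0, 0, 3.6], [-6, 33, 2, 0, 0, 3.6], [-4, 34, 2, 0, 0, 3.6], [-2, 34, 2, 0, 0, 3.6], [0, 34, 2, 0, 0, 3.6], [3, 34, 2, 0, 0, 3.6], [5, 33, 2, 0, 0, 3.6]]
[[7, 33, 2, 0, 0, 3.6], [9, 33, 2, 0, 0, 3.6], [11, 32, 2, 0, 0, 3.6], [13, 31, 2, 0, 0, 3.6], [15, 30, 2, 0, 0, 3.6], [16, 29, 2, 0, 0, 3.6], [18, 28, 2, 0, 0, 3.6], [20, 27, 2, 0, 0, 3.6]]
```

Request:
arm_command(targets=[[-24,24,2,0,0,3.6],[-23,25,2,0,0,3.6],[-21,26,2,0,0,3.6],[-19,28,2,0,0,3.6],[-18,29,2,0,0,3.6],[-16,30,2,0,0,3.6],[-14,31,2,0,0,3.6],[-12,32,2,0,0,3.6]], grip=75, grip_force=30)

```text
clock: 0.9
position: [0.2989, 0.3545, 0.2288]
tool_rot: [-3.142, 0.004, 0.779]
force: [1.1, -0.5, -0.4]
grip_width: 0.0643
```

Request:
arm_command(targets=[[-10,32,2,0,0,3.6],[-8,33,2,0,0,3.6],[-6,33,2,0,0,3.6],[-4,34,2,0,0,3.6],[-2,34,2,0,0,3.6],[0,34,2,0,0,3.6],[3,34,2,0,0,3.6],[5,33,2,0,0,3.6]])

```text
clock: 1.7
position: [0.4237, 0.1016, 0.2124]
tool_rot: [3.14, 0.004, 0.256]
force: [1.8, 0.6, 0.1]
grip_width: 0.0642
```

Run:
```python
from h import *
go(.56,-.11,.20); plan(.56,-.11,.20,n=8);plan(.56,-.11,.20,n=16)
```

```text
t 1.7 shift [ 78.4 239.2  12.5] turn z 25.8 pos [0.4237 0.1016 0.2124] yaw 0.256 F [1.8 0.6 0.1] w 0.0642
[[10, 30, 2, 0, 0, 3.2], [11, 29, 2, 0, 0, 3.2], [13, 29, 2, 0, 0, 3.2], [15, 28, 2, 0, 0, 3.2], [16, 27, 2, 0, 0, 3.2], [18, 26, 2, 0, 0, 3.2], [19, 25, 2, 0, 0, 3.2], [21, 24, 2, 0, 0, 3.2]]
[[5, 15, 1, 0, 0, 1.6], [5, 15, 1, 0, 0, 1.6], [6, 15, 1, 0, 0, 1.6], [6, 14, 1, 0, 0, 1.6], [7, 14, 1, 0, 0, 1.6], [7, 14, 1, 0, 0, 1.6], [7, 14, 1, 0, 0, 1.6], [8, 14, 1, 0, 0, 1.6]]
[[8, 13, 1, 0, 0, 1.6], [8, 13, 1, 0, 0, 1.6], [9, 13, 1, 0, 0, 1.6], [9, 13, 1, 0, 0, 1.6], [10, 12, 1, 0, 0, 1.6], [10, 12, 1, 0, 0, 1.6], [10, 12, 1, 0, 0, 1.6], [11, 12, 1, 0, 0, 1.6]]
```

Request:
arm_command(targets=[[11,32,2,0,0,3.3],[12,31,2,0,0,3.3],[14,30,2,0,0,3.3],[15,29,2,0,0,3.3],[17,28,2,0,0,3.3],[18,27,2,0,0,3.3],[19,26,2,0,0,3.3],[21,24,2,0,0,3.3]])

```text
clock: 2.5
position: [0.5659, -0.1312, 0.1948]
tool_rot: [3.138, 0.005, -0.224]
force: [-0.2, 0.4, 0.1]
grip_width: 0.0643
```

Run:
```python
from h import *
go(.5605,-.11,.11)
```

```text
t 2.5 shift [ -9.5 -19.7  84.7] turn z -1.7 pos [ 0.5659 -0.1312  0.1948] yaw -0.224 F [-0.2  0.4  0.1] w 0.0643
```

Request:
arm_command(targets=[[-8,-16,20,0,0,-1],[-2,-4,25,0,0,0],[0,0,20,0,0,0],[0,0,10,0,0,0],[0,0,0,0,0,0]])

```text
clock: 3.0
position: [0.561, -0.1144, 0.1161]
tool_rot: [3.135, 0.005, -0.215]
force: [-0.4, -0.1, 0.8]
grip_width: 0.0639
```

Run:
```python
from h import *
go(.5605,-.11,.032)
s=grab('side','s1');t=grab('top','t1')
def crop(im,X,h,k):
    u,v=proj(im,X)[0].astype(int); return cv2.resize(im['color'][max(0,v-h):v+h,max(0,u-h):u+h,::-1],(k,k),interpolation=cv2.INTER_CUBIC)
cv2.imwrite('pics/c1.png',np.hstack([crop(s,[.56,-.11,.07],55,400),crop(t,[.56,-.11,.07],35,400)]))
```

```text
t 3.0 shift [-1.  -4.7 84.1] turn z -1.2 pos [ 0.561  -0.1144  0.1161] yaw -0.215 F [-0.4 -0.1  0.8] w 0.0639
```

View pics/c1.png

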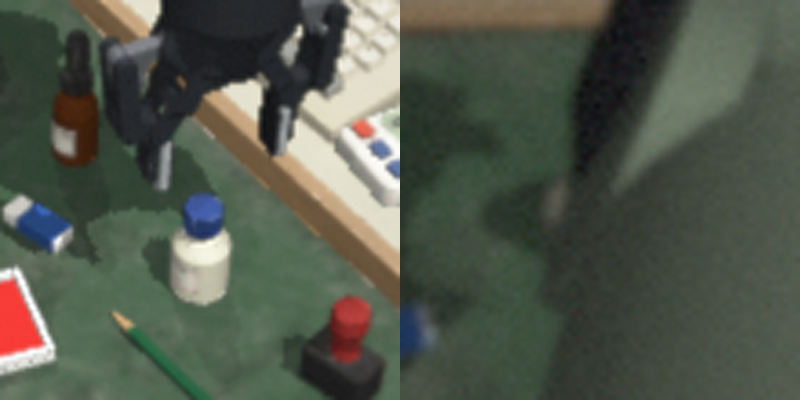

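The side view shows the fingers straddling the oil bottle (cap at crop 204,215), so I'll correct the offset and go down.

Request:
arm_command(targets=[[-1,-4,15,0.4,0,0],[0,-1,20,0,0,0],[0,0,18,0,0,0],[0,0,15,0,0,0],[0,0,8,0,0,0],[0,0,4,0,0,0],[0,0,0,0,0,0]])

```text
clock: 3.8
position: [0.5645, -0.1087, 0.0369]
tool_rot: [-3.138, -0.004, -0.214]
force: [0.9, 0.7, -0.0]
grip_width: 0.0639
```

Run:
```python
from h import *
go(.5605,-.11,.032)
```

```text
t 3.8 shift [-3.6  2.1  4.9] turn z -1.2 pos [ 0.5645 -0.1087  0.0369] yaw -0.214 F [ 0.9  0.7 -0. ] w 0.0639
```

Request:
arm_command(targets=[[-3,2,4,0,0.4,0],[0,0,0,0,0,0]])

```text
clock: 4.0
position: [0.5613, -0.1103, 0.0335]
tool_rot: [-3.138, -0.013, -0.214]
force: [-0.8, -0.5, 0.3]
grip_width: 0.064
```

Request:
arm_command(targets=[[0,0,0,0,0,0],[0,0,0,0,0,0],[0,0,0,0,0,0],[0,0,0,0,0,0],[0,0,0,0,0,0],[0,0,0,0,0,0]], grip=20, grip_force=25)

```text
clock: 4.6
position: [0.562, -0.1103, 0.0347]
tool_rot: [-3.138, -0.014, -0.214]
force: [-0.6, -0.1, -0.5]
grip_width: 0.0337
```

Run:
```python
from h import *
go(.5605,-.11,.10)
```

```text
t 4.6 shift [ -0.6  -0.2 -65.4] turn z -1.2 pos [ 0.562  -0.1103  0.0347] yaw -0.214 F [-0.6 -0.1 -0.5] w 0.0337
```

Request:
arm_command(targets=[[0,0,-10,0,0,0],[0,0,-20,-0.2,-0.7,0],[0,0,-20,0,0,0],[0,0,-10,0,0,0],[0,0,-5,0,0,0]])

```text
clock: 5.1
position: [0.5608, -0.1105, 0.1031]
tool_rot: [-3.141, -0.0, -0.215]
force: [-0.3, -0.5, -1.8]
grip_width: 0.0337
```

Run:
```python
from h import *
go(.4363,.0613,.10);plan(.4363,.0613,.10,n=8)
```

```text
t 5.1 shift [-158.3 -141.3    3.1] turn z -20.3 pos [ 0.5608 -0.1105  0.1031] yaw -0.215 F [-0.3 -0.5 -1.8] w 0.0337
[[-20, -18, 0, 0, 0, -2.5], [-19, -19, 0, 0, 0, -2.5], [-18, -19, 0, 0, 0, -2.5], [-17, -20, 0, 0, 0, -2.5], [-16, -21, 0, 0, 0, -2.5], [-15, -22, 0, 0, 0, -2.5], [-14, -22, 0, 0, 0, -2.5], [-13, -23, 0, 0, 0, -2.5]]
```

Request:
arm_command(targets=[[-12,-11,0,0,0,-1.5],[-22,-22,0,0,0,-3],[-22,-23,0,0,0,-3],[-22,-24,0,0,0,-3],[-21,-26,0,0,0,-3],[-18,-26,0,0,0,-3],[-11,-15,0,0,0,-2],[-6,-7,0,0,0,-1]])

```text
clock: 5.9
position: [0.4326, 0.0565, 0.1026]
tool_rot: [3.14, -0.002, 0.137]
force: [-0.7, -0.1, -0.8]
grip_width: 0.0337
```

Run:
```python
from h import *
go(.4363,.0613,.060)
```

```text
t 5.9 shift [ 4.2 -4.3 42.6] turn z -0.1 pos [0.4326 0.0565 0.1026] yaw 0.137 F [-0.7 -0.1 -0.8] w 0.0337
```

Request:
arm_command(targets=[[4,-3,5,0,0,0],[1,-1,15,0,0,0],[0,0,12,0,0,0],[0,0,8,0,0,0],[0,0,0,0,0,0]])

```text
clock: 6.4
position: [0.4401, 0.0603, 0.0603]
tool_rot: [3.14, -0.004, 0.134]
force: [0.6, -0.3, -0.1]
grip_width: 0.0334
```

Run:
```python
from h import *
go(.4363,.0613,.039)
s=grab('side','s2')
u,v=proj(s,[.436,.061,.02])[0].astype(int)
cv2.imwrite('pics/c2.png',cv2.resize(s['color'][v-60:v+40,u-60:u+60,::-1],None,fx=5,fy=5,interpolation=cv2.INTER_CUBIC))
```

```text
t 6.4 shift [-3.7 -1.5 21.3] turn z -0.3 pos [0.4401 0.0603 0.0603] yaw 0.134 F [ 0.6 -0.3 -0.1] w 0.0334
```

View pics/c2.png

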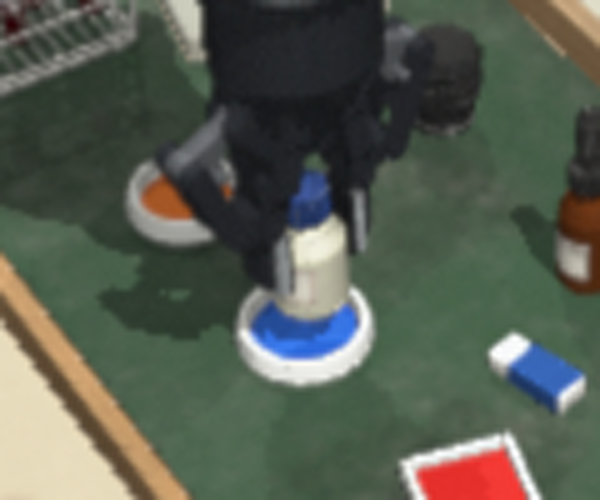

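The bottle hangs upright over the blue dish (crop ~310,310). I'll lower it.

Request:
arm_command(targets=[[-4,-1,6,0,0,0],[0,0,7,0,0,0],[0,0,4,0,0,0],[0,0,3,0,0,0],[0,0,0,0,0,0]])

```text
clock: 6.95
position: [0.4367, 0.0603, 0.0398]
tool_rot: [3.14, -0.006, 0.132]
force: [0.7, 0.4, -1.2]
grip_width: 0.033
```

Run:
```python
from h import *
go(.4363,.0613,.038)
```

```text
t 6.95 shift [-0.3 -1.   1.8] turn z -0.4 pos [0.4367 0.0603 0.0398] yaw 0.132 F [ 0.7  0.4 -1.2] w 0.033
```

Request:
arm_command(targets=[[0,0,2,0,0,0],[0,0,0,0,0,0]])

```text
clock: 7.15
position: [0.4368, 0.0604, 0.0377]
tool_rot: [3.14, -0.006, 0.132]
force: [-0.0, -0.5, -0.5]
grip_width: 0.0334
```

Request:
arm_command(targets=[[0,0,0,0,0,0],[0,0,0,0,0,0],[0,0,0,0,0,0],[0,0,0,0,0,0]], grip=60)

```text
clock: 7.55
position: [0.4371, 0.0605, 0.0381]
tool_rot: [3.14, -0.007, 0.132]
force: [-0.2, 0.6, 0.5]
grip_width: 0.0515
```

Request:
arm_command(targets=[[0,0,-8,0,0,0],[0,0,-15,0,0,0],[0,0,-30,0,0,0],[0,0,-40,0,0,0],[0,0,-35,0,0,0],[0,0,-15,0,0,0]])

```text
clock: 8.15
position: [0.4344, 0.0595, 0.1869]
tool_rot: [3.14, -0.002, 0.13]
force: [-0.1, -0.2, -1.1]
grip_width: 0.0512
```

Run:
```python
from h import *
go(.5632,.0196,.17);plan(.5632,.0196,.17,n=6)
s=grab('side','s3'); P=cloud(s)
Q=P[(np.hypot(P[:,0]-.4363,P[:,1]-.0613)<.03)&(P[:,2]>.02)&(P[:,2]<.1)]
for a,b in((.02,.045),(.055,.09)):
    q=Q[(Q[:,2]>a)&(Q[:,2]<b)]; print(len(q),q.min(0).round(4),q.max(0).round(4),((q.min(0)+q.max(0))/2).round(4))
```

```text
t 8.15 shift [122.4  56.3  17.2] turn z 5.5 pos [0.4344 0.0595 0.1869] yaw 0.13 F [-0.1 -0.2 -1.1] w 0.0512
[[20, 9, 3, 0, 0, 0.9], [21, 9, 3, 0, 0, 0.9], [21, 9, 3, 0, 0, 0.9], [21, 8, 3, 0, 0, 0.9], [21, 8, 3, 0, 0, 0.9], [21, 8, 3, 0, 0, 0.9]]
156 [0.4164 0.0407 0.0201] [0.4516 0.0718 0.0448] [0.434  0.0563 0.0325]
102 [0.4222 0.0474 0.0551] [0.4466 0.0724 0.0726] [0.4344 0.0599 0.0638]
```

Oil is upright in the blue dish (side camera cap at .434,.060, dish centre .435,.061). Next, the dropper.

Request:
arm_command(targets=[[14,6,2,0,0,0.6],[25,11,3,0,0,1],[27,12,3,0,0,1.2],[26,12,3,0,0,1.2],[18,8,2,0,0,0.8],[8,4,2,0,0,0.4],[2,1,0,0,0,0]], grip=50)

```text
clock: 8.9
position: [0.5626, 0.0167, 0.1773]
tool_rot: [-3.139, -0.007, 0.038]
force: [-0.5, 0.3, 0.1]
grip_width: 0.0431
```

Run:
```python
from h import *
go(.5632,.0196,.11)
```

```text
t 8.9 shift [ 0.3 -2.7 67.3] turn z 0.2 pos [0.5626 0.0167 0.1773] yaw 0.038 F [-0.5  0.3  0.1] w 0.0431
```

Request:
arm_command(targets=[[0,-2,10,-0.1,-0.4,0],[0,-1,18,0,0,0],[0,0,14,0,0,0],[0,0,8,0,0,0],[0,0,0,0,0,0]])

```text
clock: 9.4
position: [0.5592, 0.022, 0.1243]
tool_rot: [-3.14, 0.004, 0.041]
force: [0.2, -0.5, -0.2]
grip_width: 0.0426
```

Run:
```python
from h import *
go(.5632,.0196,.084)
s=grab('side','s4')
u,v=proj(s,[.5632,.0196,.08])[0].astype(int)
cv2.imwrite('pics/c4.png',cv2.resize(s['color'][v-55:v+45,u-60:u+60,::-1],None,fx=5,fy=5,interpolation=cv2.INTER_CUBIC))
```

```text
t 9.4 shift [ 4.   2.6 40.3] turn z 0.4 pos [0.5592 0.022  0.1243] yaw 0.041 F [ 0.2 -0.5 -0.2] w 0.0426
```

View pics/c4.png

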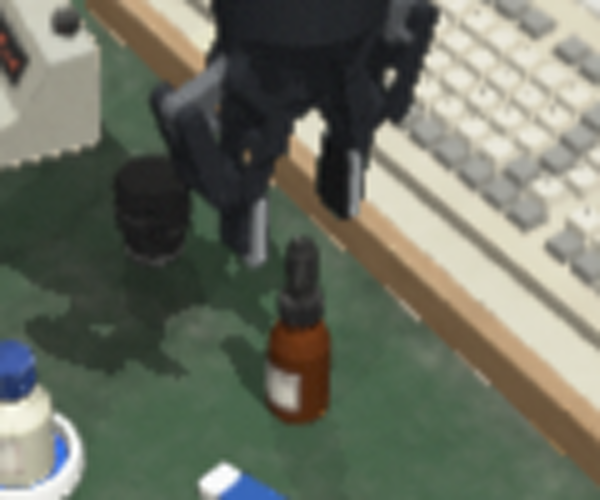

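The fingers straddle the bulb (crop 302,245), so I'll descend.

Request:
arm_command(targets=[[4,2,6,0,0,0],[0,0,12,0,0,0],[0,0,11,0,0,0],[0,0,7,0,0,0],[0,0,3,0,0,0],[0,0,0,0,0,0]])

```text
clock: 10.05
position: [0.5642, 0.02, 0.0831]
tool_rot: [-3.14, 0.002, 0.041]
force: [0.3, -0.0, -1.0]
grip_width: 0.0426
```

Run:
```python
from h import *
go(.5632,.0196,.084)
```

```text
t 10.05 shift [-1.   0.3 -0.9] turn z 0.3 pos [0.5642 0.02   0.0831] yaw 0.041 F [ 0.3 -0.  -1. ] w 0.0426
```

Request:
arm_command(targets=[[-1,0,0,0,0,0],[0,0,0,0,0,0],[0,0,0,0,0,0]], grip=25)

```text
clock: 10.35
position: [0.5634, 0.0199, 0.0837]
tool_rot: [-3.14, 0.001, 0.041]
force: [0.3, 0.0, 0.2]
grip_width: 0.0212
```

Request:
arm_command(targets=[[0,0,0,0,0,0],[0,0,0,0,0,0],[0,0,0,0,0,0],[0,0,0,0,0,0]], grip=0)

```text
clock: 10.75
position: [0.5637, 0.02, 0.0843]
tool_rot: [-3.139, 0.0, 0.041]
force: [0.2, 0.3, 0.2]
grip_width: 0.0184
```

Run:
```python
from h import *
go(.5632,.0196,.14)
```

```text
t 10.75 shift [ -0.5   0.3 -55.7] turn z 0.3 pos [0.5637 0.02   0.0843] yaw 0.041 F [0.2 0.3 0.2] w 0.0184
```

Width 18.4 mm suggests the tips are on the collar. I'll reopen, rise 6 mm and grip the bulb alone.

Request:
arm_command(targets=[[0,0,0,0,0,0],[0,0,0,0,0,0],[0,0,-4,0,0,0],[0,0,-2,0,0,0],[0,0,0,0,0,0]], grip=35)

```text
clock: 11.25
position: [0.5637, 0.02, 0.0909]
tool_rot: [-3.139, 0.0, 0.041]
force: [-0.3, -0.8, -0.2]
grip_width: 0.0302
```

Request:
arm_command(targets=[[0,0,0,0,0,0],[0,0,0,0,0,0],[0,0,0,0,0,0],[0,0,0,0,0,0],[0,0,0,0,0,0]], grip=0)

```text
clock: 11.75
position: [0.5639, 0.02, 0.0911]
tool_rot: [-3.139, -0.0, 0.041]
force: [0.5, -0.1, 1.7]
grip_width: 0.0143
```

Request:
arm_command(targets=[[0,0,-8,0,0,0],[0,0,-18,0,0,0],[0,0,-18,0,0,0],[0,0,-8,0,0,0],[0,0,0,0,0,0]])

```text
clock: 12.25
position: [0.5634, 0.0197, 0.1458]
tool_rot: [-3.14, 0.001, 0.04]
force: [0.2, 0.6, -1.3]
grip_width: 0.0141
```

Run:
```python
from h import *
go(.4345,.1674,.15);plan(.4345,.1674,.145,n=7)
s=grab('side','s5')
u,v=proj(s,[.5632,.0196,.10])[0].astype(int)
cv2.imwrite('pics/c5.png',cv2.resize(s['color'][v-55:v+45,u-60:u+60,::-1],None,fx=5,fy=5,interpolation=cv2.INTER_CUBIC))
```

```text
t 12.25 shift [-122.9 -152.8   -3.8] turn z -18.8 pos [0.5634 0.0197 0.1458] yaw 0.04 F [ 0.2  0.6 -1.3] w 0.0141
[[-18, -22, 0, 0, 0, -2.7], [-17, -23, 0, 0, 0, -2.7], [-15, -23, 0, 0, 0, -2.7], [-14, -24, 0, 0, 0, -2.7], [-13, -25, 0, 0, 0, -2.7], [-12, -25, 0, 0, 0, -2.7], [-11, -26, 0, 0, 0, -2.7]]
```

View pics/c5.png

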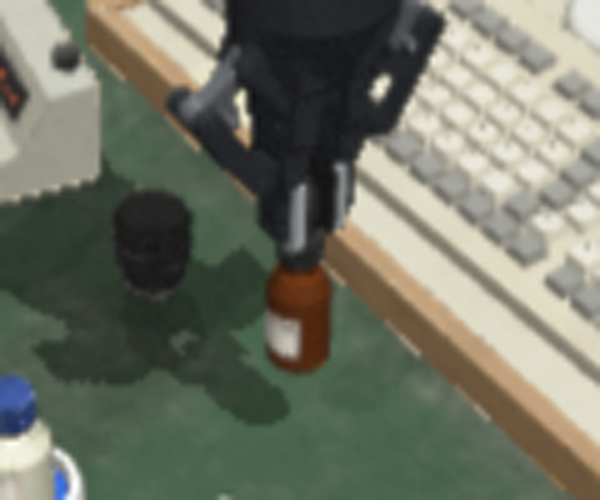

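The dropper hangs upright by the bulb. I'll carry it to the orange dish.

Request:
arm_command(targets=[[-10,-12,0,0,0,-1.5],[-19,-24,0,0,0,-3],[-19,-26,0,0,0,-3],[-17,-27,0,0,0,-3],[-15,-27,0,0,0,-3],[-12,-24,0,0,0,-2.6],[-7,-15,0,0,0,-1.6],[-3,-7,0,0,0,-0.7]])

```text
clock: 13.1
position: [0.422, 0.1666, 0.1406]
tool_rot: [-3.139, 0.008, 0.381]
force: [0.4, 0.1, -1.1]
grip_width: 0.0141
```

Run:
```python
from h import *
go(.4345,.1674,.12)
```

```text
t 13.1 shift [12.1  4.  20.5] turn z 0.8 pos [0.422  0.1666 0.1406] yaw 0.381 F [ 0.4  0.1 -1.1] w 0.0141
```

Request:
arm_command(targets=[[9,3,4,0,0.4,0],[3,1,10,0,0,0],[0,0,7,0,0,0],[0,0,0,0,0,0]])

```text
clock: 13.5
position: [0.4351, 0.167, 0.1167]
tool_rot: [-3.14, 0.002, 0.381]
force: [-0.2, 0.0, -0.8]
grip_width: 0.0144
```

Run:
```python
from h import *
go(.4345,.1674,.095)
```

```text
t 13.5 shift [-0.3 -0.6 21.7] turn z 0.8 pos [0.4351 0.167  0.1167] yaw 0.381 F [-0.2  0.  -0.8] w 0.0144
```

Request:
arm_command(targets=[[0,0,5,0,0,0],[0,0,8,0,0,0],[0,0,5,0,0,0],[0,0,3,0,0,0],[0,0,0,0,0,0]])

```text
clock: 14.0
position: [0.4357, 0.1656, 0.0936]
tool_rot: [-3.141, 0.002, 0.378]
force: [-1.6, -0.8, 9.6]
grip_width: 0.014
```

Run:
```python
from h import *
go(.4345,.1674,.0945)
s=grab('side','s6')
u,v=proj(s,[.4345,.1674,.04])[0].astype(int)
cv2.imwrite('pics/c6.png',cv2.resize(s['color'][v-55:v+45,u-60:u+60,::-1],None,fx=5,fy=5,interpolation=cv2.INTER_CUBIC))
```

```text
t 14.0 shift [-0.5 -2.1 -0.9] turn z 0.6 pos [0.4357 0.1656 0.0936] yaw 0.378 F [-1.6 -0.8  9.6] w 0.014
```

View pics/c6.png

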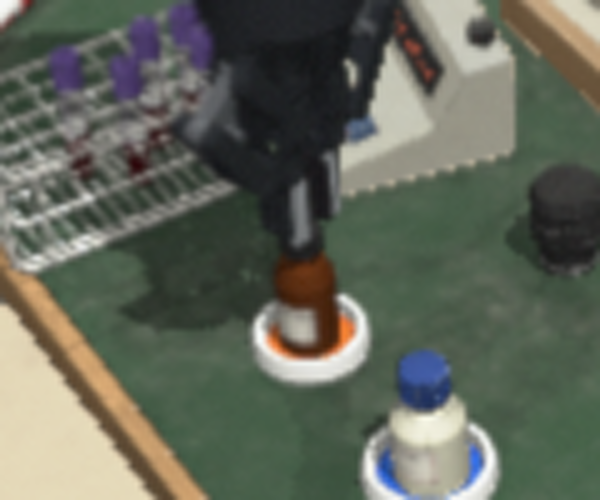

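The dropper sits inside the orange dish with contact felt. I'll release it.

Request:
arm_command(targets=[[0,0,-0.5,0,0,0],[0,0,0,0,0,0],[0,0,0,0,0,0],[0,0,0,0,0,0]], grip=45)

```text
clock: 14.45
position: [0.4357, 0.1657, 0.0941]
tool_rot: [-3.14, 0.002, 0.378]
force: [0.1, -0.4, 0.2]
grip_width: 0.0387
```

Request:
arm_command(targets=[[0,0,-8,0,0,0],[0,0,-18,0,0,0],[0,0,-30,0,0,0],[0,0,-25,0,0,0],[0,0,-10,0,0,0]])

```text
clock: 14.95
position: [0.4351, 0.1649, 0.1887]
tool_rot: [-3.141, 0.005, 0.378]
force: [0.5, 0.9, -0.4]
grip_width: 0.0388
```

Run:
```python
from h import *
go(.569,.1505,.15);plan(.569,.1505,.15,n=6)
s=grab('side','s7'); P=cloud(s)
for n,c in(('drop',(.4345,.1674)),('oil',(.4363,.0613))):
  Q=P[(np.hypot(P[:,0]-c[0],P[:,1]-c[1])<.025)&(P[:,2]>.02)&(P[:,2]<.11)]
  for a,b in((.02,.045),(.055,.07),(.075,.11)):
    q=Q[(Q[:,2]>a)&(Q[:,2]<b)]
    if len(q): print(n,len(q),((q.min(0)+q.max(0))/2).round(4),'zmax',q[:,2].max().round(4))
```

```text
t 14.95 shift [119.4  62.7  38.1] turn z 6.8 pos [0.4351 0.1649 0.1887] yaw 0.378 F [ 0.5  0.9 -0.4] w 0.0388
[[20, 10, 6, 0, 0, 1.1], [20, 10, 6, 0, 0, 1.1], [20, 10, 6, 0, 0, 1.1], [20, 9, 6, 0, 0, 1.1], [21, 9, 6, 0, 0, 1.1], [21, 8, 6, 0, 0, 1.1]]
drop 96 [0.4322 0.1612 0.0326] zmax 0.045
drop 41 [0.4327 0.1633 0.0624] zmax 0.0696
drop 70 [0.4328 0.164  0.0897] zmax 0.1044
oil 163 [0.4344 0.0562 0.0325] zmax 0.0449
oil 94 [0.4349 0.0601 0.0628] zmax 0.0699
```

Both stand upright. Eyepiece next.

Request:
arm_command(targets=[[12,6,0,0,0,0.6],[23,12,3,0,0,1.2],[25,13,6,0,0,1.3],[25,13,8,0,0,1.3],[18,9,8,0,0,1],[8,5,8,0,0,0.6],[3,1,3,0,0,0]], grip=75)

```text
clock: 15.7
position: [0.5648, 0.147, 0.1497]
tool_rot: [-3.139, 0.006, 0.272]
force: [-0.1, 1.1, 0.3]
grip_width: 0.0641
```

Run:
```python
from h import *
go(.569,.1505,.08)
```

```text
t 15.7 shift [ 5.4 -2.  69.7] turn z 0.8 pos [0.5648 0.147  0.1497] yaw 0.272 F [-0.1  1.1  0.3] w 0.0641
```

Request:
arm_command(targets=[[4,-2,10,-0.1,0.3,0.8],[1,0,20,0,0,0],[0,0,18,0,0,0],[0,0,9,0,0,0],[0,0,0,0,0,0]])

```text
clock: 16.2
position: [0.5661, 0.1527, 0.089]
tool_rot: [-3.14, 0.001, 0.258]
force: [-0.5, -0.3, 1.5]
grip_width: 0.0639
```

Run:
```python
from h import *
go(.569,.1505,.032)
```

```text
t 16.2 shift [ 2.3  3.  57. ] turn z -0.0 pos [0.5661 0.1527 0.089 ] yaw 0.258 F [-0.5 -0.3  1.5] w 0.0639
```

Request:
arm_command(targets=[[2,2,5,0,0,0],[1,1,15,0,0,0],[0,0,15,0,0,0],[0,0,10,0,0,0],[0,0,6,0,0,0],[0,0,3,0,0,0],[0,0,0,0,0,0]])

```text
clock: 16.9
position: [0.57, 0.151, 0.0314]
tool_rot: [-3.14, -0.0, 0.258]
force: [0.3, 0.0, -0.5]
grip_width: 0.0637
```

Run:
```python
from h import *
go(.569,.1505,.033)
```

```text
t 16.9 shift [-1.1  0.2 -1.6] turn z -0.0 pos [0.57   0.151  0.0314] yaw 0.258 F [ 0.3  0.  -0.5] w 0.0637
```

Request:
arm_command(targets=[[-1,0,-1,0,0,0],[0,0,0,0,0,0],[0,0,0,0,0,0],[0,0,0,0,0,0],[0,0,0,0,0,0],[0,0,0,0,0,0]], grip=25)

```text
clock: 17.5
position: [0.5696, 0.151, 0.0338]
tool_rot: [-3.14, -0.002, 0.258]
force: [0.5, 0.1, -1.7]
grip_width: 0.0381
```

Request:
arm_command(targets=[[0,0,0,0,0,0],[0,0,-8,0,0,0],[0,0,-20,0,0,0],[0,0,-30,0,0,0],[0,0,-20,0,0,0],[0,0,-8,0,0,0],[0,0,0,0,0,0]])

```text
clock: 18.2
position: [0.5692, 0.1505, 0.1244]
tool_rot: [-3.14, -0.001, 0.258]
force: [-0.2, 0.2, -0.2]
grip_width: 0.0382
```

Run:
```python
from h import *
go(.4523,-.202,.12);plan(.4523,-.202,.12,n=12)
```

```text
t 18.2 shift [-202.9  311.     3.5] turn z 38.8 pos [0.5692 0.1505 0.1244] yaw 0.258 F [-0.2  0.2 -0.2] w 0.0382
[[-17, 26, 0, 0, 0, 3.2], [-15, 27, 0, 0, 0, 3.2], [-14, 28, 0, 0, 0, 3.2], [-12, 28, 0, 0, 0, 3.2], [-11, 29, 0, 0, 0, 3.2], [-9, 30, 0, 0, 0, 3.2], [-7, 30, 0, 0, 0, 3.2], [-6, 30, 0, 0, 0, 3.2]]
[[-4, 31, 0, 0, 0, 3.2], [-2, 31, 0, 0, 0, 3.2], [0, 31, 0, 0, 0, 3.2], [1, 31, 0, 0, 0, 3.2]]
```

Request:
arm_command(targets=[[-9,13,0,0,0,1.6],[-17,27,0,0,0,3.2],[-15,28,0,0,0,3.2],[-13,29,0,0,0,3.2],[-12,30,0,0,0,3.2],[-10,31,0,0,0,3.2],[-8,31,0,0,0,3.2],[-7,31,0,0,0,3.2]])

```text
clock: 19.0
position: [0.4848, -0.0851, 0.1175]
tool_rot: [3.141, 0.007, -0.178]
force: [0.1, -0.6, -1.2]
grip_width: 0.0379
```

Run:
```python
from h import *
go(.4523,-.202,.12);plan(.4523,-.202,.12,n=5)
```

```text
t 19.0 shift [-11.3 120.8  -2.3] turn z 13.9 pos [ 0.4848 -0.0851  0.1175] yaw -0.178 F [ 0.1 -0.6 -1.2] w 0.0379
[[-2, 24, -1, 0, 0, 2.8], [-1, 24, -1, 0, 0, 2.8], [0, 24, -1, 0, 0, 2.8], [1, 24, -1, 0, 0, 2.8], [2, 24, -1, 0, 0, 2.8]]
```

Request:
arm_command(targets=[[-3,29,0,0,0.3,3],[-2,27,0,0,0,3],[0,24,0,0,0,2.8],[0,15,0,0,0,2],[1,6,0,0,0,1],[0,0,0,0,0,0]])

```text
clock: 19.6
position: [0.4467, -0.1914, 0.1141]
tool_rot: [3.135, 0.008, -0.407]
force: [-0.3, 0.3, -0.6]
grip_width: 0.038
```

Run:
```python
from h import *
go(.4523,-.202,.06)
```

```text
t 19.6 shift [ 9.7  7.2 54.1] turn z 0.8 pos [ 0.4467 -0.1914  0.1141] yaw -0.407 F [-0.3  0.3 -0.6] w 0.038
```

Request:
arm_command(targets=[[6,5,6,0.4,0.4,0.5],[4,2,15,0,0,0],[0,0,17,0,0,0],[0,0,10,0,0,0],[0,0,0,0,0,0]])

```text
clock: 20.1
position: [0.4554, -0.1992, 0.0609]
tool_rot: [-3.139, 0.001, -0.409]
force: [0.3, -0.9, -0.8]
grip_width: 0.0379
```

Run:
```python
from h import *
go(.4523,-.202,.038)
```

```text
t 20.1 shift [-1.7  3.8 22.9] turn z 0.6 pos [ 0.4554 -0.1992  0.0609] yaw -0.409 F [ 0.3 -0.9 -0.8] w 0.0379
```

Request:
arm_command(targets=[[-2,4,4,0,0,0],[0,0,8,0,0,0],[0,0,7,0,0,0],[0,0,3,0,0,0],[0,0,0,0,0,0]])

```text
clock: 20.6
position: [0.4521, -0.202, 0.0372]
tool_rot: [-3.138, 0.001, -0.408]
force: [0.9, 0.2, -1.3]
grip_width: 0.0382
```

Run:
```python
from h import *
go(.4523,-.202,.037)
s=grab('side','s8')
u,v=proj(s,[.4523,-.202,.03])[0].astype(int)
cv2.imwrite('pics/c8.png',cv2.resize(s['color'][v-55:v+45,u-60:u+60,::-1],None,fx=5,fy=5,interpolation=cv2.INTER_CUBIC))
```

```text
t 20.6 shift [ 0.2 -0.1  0.2] turn z 0.7 pos [ 0.4521 -0.202   0.0372] yaw -0.408 F [ 0.9  0.2 -1.3] w 0.0382
```

View pics/c8.png

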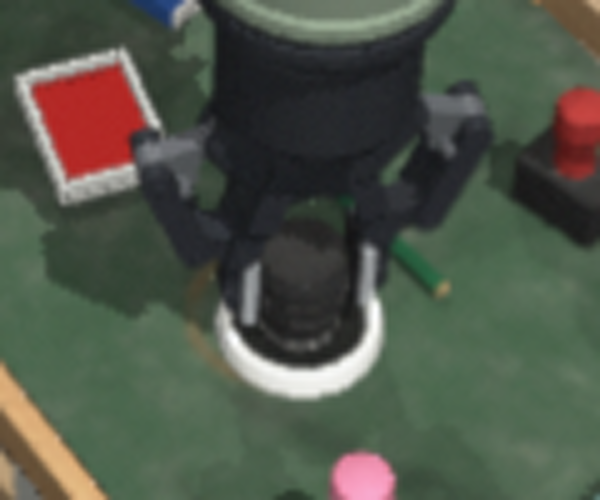

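The eyepiece is inside the black dish (crop 300,300). I'll ease it down and release.

Request:
arm_command(targets=[[0,0,1,0,0,0],[0,0,0,0,0,0]])

```text
clock: 20.85
position: [0.4525, -0.202, 0.0367]
tool_rot: [-3.138, -0.0, -0.408]
force: [0.5, -0.1, -1.6]
grip_width: 0.0381
```

Request:
arm_command(targets=[[0,0,0,0,0,0],[0,0,0,0,0,0],[0,0,0,0,0,0],[0,0,0,0,0,0]], grip=65)

```text
clock: 21.25
position: [0.4529, -0.2021, 0.0373]
tool_rot: [-3.138, -0.001, -0.408]
force: [-0.5, 0.1, 0.2]
grip_width: 0.0556
```

Request:
arm_command(targets=[[0,0,-8,0,0,0],[0,0,-18,0,0,0],[0,0,-35,0,0,0],[0,0,-40,0,0,0],[0,0,-15,0,0,0],[0,0,0,0,0,0]])

```text
clock: 21.85
position: [0.4517, -0.2027, 0.1596]
tool_rot: [-3.138, 0.0, -0.41]
force: [0.4, 0.4, -0.6]
grip_width: 0.0559
```

Run:
```python
from h import *
go(.5795,-.2175,.13);plan(.5795,-.2175,.13,n=6)
s=grab('side','s9'); P=cloud(s)
Q=P[(np.hypot(P[:,0]-.4523,P[:,1]+.202)<.026)&(P[:,2]>.014)&(P[:,2]<.07)]
for a,b in((.014,.03),(.03,.042),(.045,.06)):
    q=Q[(Q[:,2]>a)&(Q[:,2]<b)]
    if len(q): print(len(q),((q.min(0)+q.max(0))/2).round(4),np.ptp(q,0).round(3),'zmax',q[:,2].max().round(4))
```

```text
t 21.85 shift [123.1 -37.2  29.7] turn z -2.9 pos [ 0.4517 -0.2027  0.1596] yaw -0.41 F [ 0.4  0.4 -0.6] w 0.0559
[[21, -6, 5, 0, 0, -0.5], [21, -6, 5, 0, 0, -0.5], [21, -6, 5, 0, 0, -0.5], [21, -6, 5, 0, 0, -0.5], [21, -6, 5, 0, 0, -0.5], [21, -5, 5, 0, 0, -0.5]]
55 [ 0.4463 -0.2085  0.022 ] [0.029 0.024 0.016] zmax 0.03
80 [ 0.4481 -0.2057  0.036 ] [0.034 0.033 0.012] zmax 0.0419
177 [ 0.4502 -0.2035  0.0475] [0.037 0.036 0.005] zmax 0.05
```

Eyepiece stands flat. Stamp next.

Request:
arm_command(targets=[[13,-4,0,0.2,0,-0.3],[24,-7,3,0,0,-0.6],[27,-7,5,0,0,-0.7],[26,-7,6,0,0,-0.6],[18,-5,5,0,0,-0.4],[9,-3,3,0,0,0],[3,-1,0,0,0,0],[0,0,0,0,0,0]], grip=58)

```text
clock: 22.7
position: [0.5757, -0.2155, 0.1291]
tool_rot: [-3.133, 0.01, -0.364]
force: [-0.2, -0.0, -0.1]
grip_width: 0.0493
```

Run:
```python
from h import *
go(.5795,-.2175,.10)
```

```text
t 22.7 shift [ 4.5  0.7 29.1] turn z -0.3 pos [ 0.5757 -0.2155  0.1291] yaw -0.364 F [-0.2 -0.  -0.1] w 0.0493
```

Request:
arm_command(targets=[[4,1,8,-0.5,0.5,0],[0,0,12,0,0,0],[0,0,7,0,0,0],[0,0,0,0,0,0]])

```text
clock: 23.1
position: [0.5772, -0.2179, 0.0999]
tool_rot: [3.141, 0.001, -0.365]
force: [-0.0, 0.4, -0.5]
grip_width: 0.0494
```

Run:
```python
from h import *
go(.5795,-.2175,.057)
```

```text
t 23.1 shift [ 2.1 -1.2 42.9] turn z -0.4 pos [ 0.5772 -0.2179  0.0999] yaw -0.365 F [-0.   0.4 -0.5] w 0.0494
```

Request:
arm_command(targets=[[2,-1,5,0,0,0],[0,0,12,0,0,0],[0,0,12,0,0,0],[0,0,7,0,0,0],[0,0,4,0,0,0],[0,0,0,0,0,0]])

```text
clock: 23.7
position: [0.5791, -0.2177, 0.0559]
tool_rot: [3.141, 0.002, -0.366]
force: [-0.2, -0.1, 0.3]
grip_width: 0.0491
```

Run:
```python
from h import *
go(.5795,-.2175,.057)
s=grab('side','s10')
u,v=proj(s,[.5795,-.2175,.05])[0].astype(int)
cv2.imwrite('pics/c10.png',cv2.resize(s['color'][v-50:v+40,u-55:u+55,::-1],None,fx=5,fy=5,interpolation=cv2.INTER_CUBIC))
```

```text
t 23.7 shift [ 0.4 -0.3 -1.1] turn z -0.4 pos [ 0.5791 -0.2177  0.0559] yaw -0.366 F [-0.2 -0.1  0.3] w 0.0491
```

View pics/c10.png

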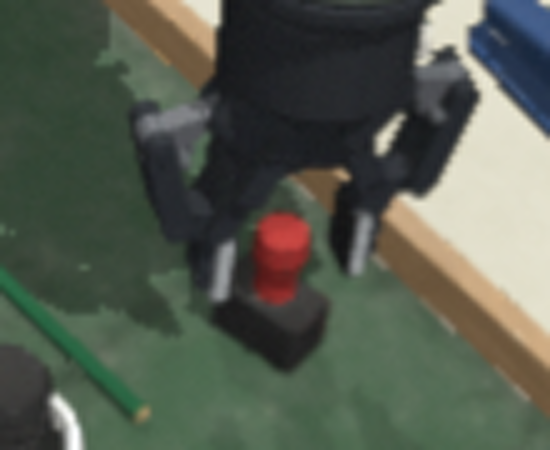

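The knob (crop 283,245) is between the fingers. I'll close and lift.

Request:
arm_command(targets=[[0,0,-1,0,0,0],[0,0,0,0,0,0],[0,0,0,0,0,0],[0,0,0,0,0,0],[0,0,0,0,0,0],[0,0,0,0,0,0]], grip=10, grip_force=30)

```text
clock: 24.35
position: [0.5798, -0.2179, 0.0587]
tool_rot: [3.141, -0.0, -0.366]
force: [-0.7, -0.2, -0.2]
grip_width: 0.022
```

Request:
arm_command(targets=[[0,0,0,0,0,0],[0,0,-8,0,0,0],[0,0,-20,0,0,0],[0,0,-30,0,0,0],[0,0,-20,0,0,0],[0,0,-8,0,0,0],[0,0,0,0,0,0]])

```text
clock: 25.05
position: [0.5794, -0.218, 0.1493]
tool_rot: [3.141, 0.001, -0.366]
force: [-0.5, -0.8, -1.1]
grip_width: 0.0219
```

Run:
```python
from h import *
o=bot.observe(); print(np.array(o['qpos']).round(2))
s=grab('side','s11');P=cloud(s)
z0=o['position'][2]-.0565
Q=P[(np.hypot(P[:,0]-o['position'][0],P[:,1]-o['position'][1])<.04)&(P[:,2]>z0+.01)&(P[:,2]<z0+.033)]
print(len(Q),((Q.min(0)+Q.max(0))/2).round(4),cv2.minAreaRect((Q[:,:2]*1000).astype(np.float32)))
yaw=o['tool_rot'][2]-np.radians(28.4)
go(.4418,-.0725,.14,yaw);plan(.4418,-.0725,.14,yaw,n=8)
```

```text
[-0.07  0.69  0.52  1.72 -0.43  0.84  0.27]
265 [ 0.5785 -0.2191  0.1142] ((577.717529296875, -217.66319274902344), (28.340530395507812, 43.70566940307617), 14.034700393676758)
t 25.1 shift [-180.3  -86.6    8.8] turn z 28.4 pos [ 0.5792 -0.2179  0.1486] yaw -0.366 F [ 0.6  0.6 -1.1] w 0.0215
[[-23, -11, 1, 0, 0, 3.6], [-23, -9, 1, 0, 0, 3.6], [-24, -8, 1, 0, 0, 3.6], [-24, -6, 1, 0, 0, 3.6], [-25, -5, 1, 0, 0, 3.6], [-25, -3, 1, 0, 0, 3.6], [-25, -2, 1, 0, 0, 3.6], [-25, 0, 1, 0, 0, 3.6]]
```

Request:
arm_command(targets=[[-12,-6,0,0,0,1.8],[-23,-10,0,0,0,3.8],[-24,-9,0,0,0,4],[-26,-8,0,0,0,4],[-27,-6,0,0,0,4],[-27,-4,0,0,0,4],[-24,-2,0,0,0,4],[-14,0,0,0,0,2.5]])

```text
clock: 25.9
position: [0.4463, -0.0786, 0.1413]
tool_rot: [3.131, 0.006, -0.878]
force: [0.6, 0.1, -1.0]
grip_width: 0.0221
```

Run:
```python
from h import *
go(.4418,-.0725,.11,-.863)
```

```text
t 25.9 shift [-7.4 -0.8 31.3] turn z -0.9 pos [ 0.4463 -0.0786  0.1413] yaw -0.878 F [ 0.6  0.1 -1. ] w 0.0221
```

Request:
arm_command(targets=[[-6,0,5,0.6,0.35,-0.9],[-1,0,13,0,0,0],[0,0,10,0,0,0],[0,0,3,0,0,0],[0,0,0,0,0,0]])

```text
clock: 26.4
position: [0.4386, -0.0713, 0.1063]
tool_rot: [3.136, 0.003, -0.861]
force: [-1.1, -0.0, -1.6]
grip_width: 0.0223
```

Run:
```python
from h import *
go(.4418,-.0725,.066,-.863); o=bot.observe(); print(o['tool_rot'])
s=grab('side','s12');P=cloud(s); z0=o['position'][2]-.0585
Q=P[(np.hypot(P[:,0]-o['position'][0],P[:,1]-o['position'][1])<.036)&(P[:,2]>z0+.008)&(P[:,2]<z0+.033)]
print(len(Q),((Q.min(0)+Q.max(0))/2).round(4),cv2.minAreaRect((Q[:,:2]*1000).astype(np.float32)))
u,v=proj(s,[.4418,-.0725,.04])[0].astype(int)
cv2.imwrite('pics/c12.png',cv2.resize(s['color'][v-50:v+40,u-55:u+55,::-1],None,fx=5,fy=5,interpolation=cv2.INTER_CUBIC))
```

```text
t 26.4 shift [ 3.1 -1.9 40.3] turn z 0.1 pos [ 0.4386 -0.0713  0.1063] yaw -0.861 F [-1.1 -0.  -1.6] w 0.0223
[ 3.13648220e+00  2.54779433e-03 -8.61489033e-01]
210 [ 0.4336 -0.0743  0.0686] ((436.64923095703125, -75.7870101928711), (38.76376724243164, 26.459091186523438), 72.51387786865234)
```

View pics/c12.png

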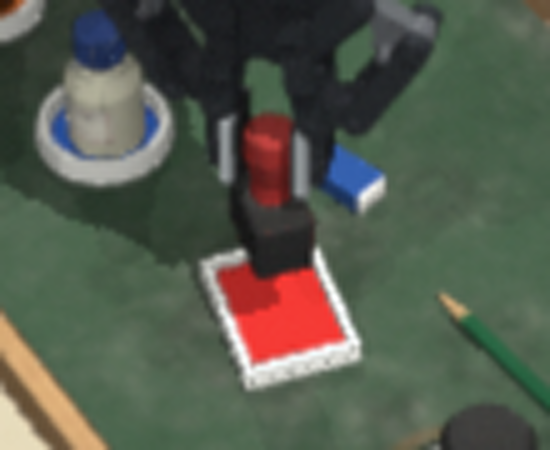

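The stamp is aligned with the tray (block 72.5°, tray about 74°). I'll lower it.

Request:
arm_command(targets=[[3,-2,6,0.3,0.1,-0.5],[0,0,14,0,0,0],[0,0,10,0,0,0],[0,0,4,0,0,0],[0,0,0,0,0,0]])

```text
clock: 26.95
position: [0.4439, -0.0732, 0.0712]
tool_rot: [-3.139, -0.001, -0.852]
force: [0.1, -0.2, 0.1]
grip_width: 0.022
```

Run:
```python
from h import *
go(.4418,-.0725,.0655,-.87); print(bot.observe()['tool_rot'])
```

```text
t 26.95 shift [-1.9  1.1  5.7] turn z 1.0 pos [ 0.4439 -0.0732  0.0712] yaw -0.852 F [ 0.1 -0.2  0.1] w 0.022
[-3.13907080e+00 -1.33054603e-03 -8.51926335e-01]
```

Request:
arm_command(targets=[[-2,1,2,-0.1,0,0],[0,0,2,0,0,0],[0,0,1,0,0,0],[0,0,0,0,0,0]])

```text
clock: 27.35
position: [0.442, -0.0724, 0.0666]
tool_rot: [-3.14, -0.002, -0.852]
force: [0.4, -0.5, -0.6]
grip_width: 0.0219
```

Run:
```python
from h import *
go(.4418,-.0725,.0647,-.852)
s=grab('side','s13')
u,v=proj(s,[.4418,-.0725,.03])[0].astype(int)
cv2.imwrite('pics/c13.png',cv2.resize(s['color'][v-50:v+40,u-55:u+55,::-1],None,fx=5,fy=5,interpolation=cv2.INTER_CUBIC))
```

```text
t 27.35 shift [-0.1  0.3  1.9] turn z 0.0 pos [ 0.442  -0.0724  0.0666] yaw -0.852 F [ 0.4 -0.5 -0.6] w 0.0219
```

View pics/c13.png

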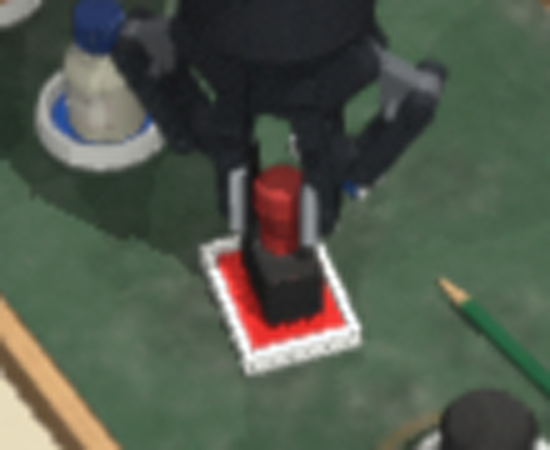

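Stamp is inside the tray. I'll ease it down and release.

Request:
arm_command(targets=[[0,0,2,0,0,0],[0,0,1,0,0,0],[0,0,0,0,0,0]])

```text
clock: 27.7
position: [0.4425, -0.0723, 0.0639]
tool_rot: [-3.139, -0.003, -0.852]
force: [-1.3, 1.1, 6.1]
grip_width: 0.0222
```

Request:
arm_command(targets=[[0,0,0,0,0,0],[0,0,0,0,0,0],[0,0,0,0,0,0],[0,0,0,0,0,0]], grip=48)

```text
clock: 28.1
position: [0.4426, -0.0723, 0.0638]
tool_rot: [-3.139, -0.003, -0.852]
force: [-0.5, 1.2, -0.6]
grip_width: 0.041
```

Request:
arm_command(targets=[[0,0,-8,0,0,0],[0,0,-18,0,0,0],[0,0,-35,0,0,0],[0,0,-45,0,0,0],[0,0,-45,0,0,0],[0,0,-20,0,0,0],[0,0,0,0,0,0]])

```text
clock: 28.8
position: [0.4401, -0.0737, 0.2433]
tool_rot: [3.141, 0.0, -0.856]
force: [0.8, 0.4, -0.4]
grip_width: 0.0409
```

Run:
```python
from h import *
s=grab('side','s14');P=cloud(s);grab('top','t14'); print(bot.observe()['position'])
Q=P[(np.hypot(P[:,0]-.4418,P[:,1]+.0725)<.036)&(P[:,2]>.018)&(P[:,2]<.045)]
print(len(Q),cv2.minAreaRect((Q[:,:2]*1000).astype(np.float32)))
q=P[(np.hypot(P[:,0]-.4418,P[:,1]+.0725)<.03)&(P[:,2]>.05)&(P[:,2]<.1)]; print('knob',((q.min(0)+q.max(0))/2).round(4),q[:,2].max())
cv2.imwrite('pics/c14.png',cv2.resize(s['color'][200:400,200:420,::-1],None,fx=3,fy=3,interpolation=cv2.INTER_CUBIC))
```

```text
[ 0.43942501 -0.07349207  0.24113603]
222 ((442.1092529296875, -73.49178314208984), (42.09436798095703, 26.43710708618164), 74.2122573852539)
knob [ 0.4423 -0.0732  0.0632] 0.07627405786717799
```

View pics/c14.png

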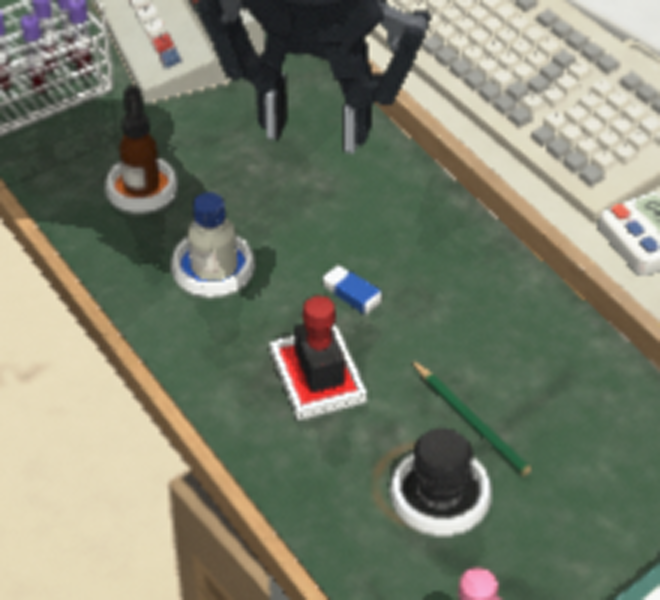

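All four stand upright in their own stands: dropper (138,160), oil (210,240), stamp (320,345), eyepiece (443,470). The gripper is clear of everything.

```bash
python3 -c "
from workcell import bot
print(bot.observe()['clock'],bot.job_done())"
```

```text
the job is handed in; nothing more can be done
28.9 None
```

All four accessories are in their matching stands, upright and let go, placed in the order asked: oil, dropper, eyepiece, stamp. I handed the job in at 28.9 s of the 83 s allowed; it reports no verdict.

- **Final view:** the last side-camera picture shows each item standing inside its rim with the gripper well clear. I left the pink and purple look-alikes alone.
- **Stamp:** it measures 74.2° along its long side, against 73.5–74.4° for the tray, and sits within about 2 mm of the tray's centre.
- **Dropper:** the first grip caught the collar (18.4 mm wide), so I reopened, rose about 6 mm and took the bulb instead before lifting.
- **Disagreements:** the two cameras differed by 1–5 mm, so I used their means. Most fits had about 8 mm to spare on each side. Contact force showed clearly only for the dropper and the stamp. I set the oil and eyepiece down by height, and checked afterwards by depth that they stood upright.

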